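Pack out the lantern in its carry tray

ROBOT

A 6-joint arm with a two-finger parallel gripper is mounted at the origin on the work surface. World frame = base frame: x ahead of the robot, y to its left, z up, the work surface at z = 0. Lengths are in mm, angles in rad, forces in N, time in s.
With the tool pointing down it reaches from about 400 to 925 mm from the base axis. Payload 3.4 kg.
Tool frame: the origin (TCP) lies between the finger pads; the fingertips stand 14 mm ahead of it and the grasp point (between the pads) lies 5 mm behind it; y points along the fingers, x is the direction in which the jaws open and shut, and the axes are right-handed (so a half turn about y gives the same grasp; the last joint's range is limited). The gripper opens to 85 mm and grips with 20 to 120 N. Pads are 22 mm wide; open, the fingers measure 114 mm over their backs; the gripper's body (76 mm by 85 mm) begins 54 mm behind the grasp point. The pads swing forward as they close: fully open they stand 13 mm farther back than shut.
Start: joints at [-1.26, 0.307, 1.506, -0, 1.328, -0.073], TCP at [215.817, -532.967, 245.305] pointing down, gripper open.
Joint ranges: [-3.12, 3.12], [-1.05, 2.28], [0.14, 2.33], [-1.42, 4.57], [0.1, 2.73], [-2.68, 2.68]. Speed limits (rad/s): [2.57, 2.57, 3.14, 3.14, 3.14, 3.14].

INTERFACE

Orientations are given as a unit quaternion [x, y, z, w].
In Python, from rig import sense, grab_frame, hand_in gives the robot as it stands. The module is installed in compiled form; this text tells all that it offers.
- The arm moves only by the shell command python3 -m handwheel 'ROWS'. ROWS is JSON, a list of rows, each an object with "slide": the shift along the tool's x, y, z in mm, a list of three; "turn": the turn, a rotation vector about the tool's x, y, z in rad, a list of three; "claw": the gripper's target within -1 to 1 (shut at 1, half-way at 0, fully open at -1). In form: [{"slide": [tx, ty, tz], "turn": [rx, ry, rz], "claw": claw}, ...]. A call has 1 to 10 rows; each row shifts and turns the commanded pose from where the row before left it, along the tool's axes as they then stand; what a row does not reach is not made up. A row lasts 1/12 s, in which the tool goes at most 41.7 mm and 7.16 degrees, less where a joint would pass 70% of its speed; a pose out of reach is approached as far as the arm can. A call with a gripper value outside its range is refused whole. The fingers move at their own pace and stop on an object; the grip force is fixed at half the most. Time passes only in rows, so rows that do not move let the fingers close. It gives the time, the measured TCP pose, the force and the opening at its end, in the units of the state.
- sense(): the state, without advancing time (a new reading comes with each control period).
- grab_frame(name): name is "scene" or "top" or "wrist"; returns a dict with "frame" (480x640x3 uint8, red, green, blue), "mtx" (3x3 intrinsics, pixels), "pose" (4x4, takes a point from camera to world coordinates). Camera axes: x right, y down, z forward; pixel columns grow to the right and rows downward; lengths in mm; the calibration is good to about 2 mm. A picture is of the moment at which its call begins. There is no depth.
- hand_in(): hands the job in, once; it reports no verdict.
The state is a dict: "time": time; "q": joint angles; "qd": joint speeds; "joint_torque": joint torques, N m; "tcp_pos": TCP position; "orientation": TCP orientation; "contact_force": force on the tool from outside, world axes, zero at the start; "ft_torque": the same for the moment, N m; "opening": finger opening in mm.
Only numpy, scipy, OpenCV 4.12 (cv2) and the standard library are available. Lean on these libraries where they do the work, as an engineer would, in place of code of your own. Each camera call takes 0.05 s, during which the arm holds its last target. There are 200 camera calls.

TASK

The lantern would slide about in its carry tray: choose the two wooden packers that together fill the empty gap between the lantern's base and the tray's end wall snugly, and stand them in it side by side, upright and right down on the tray floor, their thicknesses adding up along the tray. Lower them gently, without forcing anything, and leave the packer that is not needed standing on the table clear of the tray.

Things in the scene. Friction and masses are not known exactly. Their poses are not given: they have to be found in the camera images.
- tray: Fixed plywood tray, 244 x 110 mm, a black lantern lying fixed in it. Origin: under the middle of the empty gap, at table height; x: from the end wall to the lantern, z up. Gap: 72 mm in x (end wall's face at -36, lantern's flat base at +36 mm), 94 mm in y. Heights over table: floor 8, side walls 25, end wall 45, lantern 74 mm. Top edges facing the gap are rounded (5 mm).
- packer20_mid (a point): The thinnest of three loose packers, a plain light wooden block standing on end on the table: 20 mm thick (its x axis), 54 mm wide (its y axis), 95 mm tall (its z axis, up), about 62 g, long edges rounded to 4 mm radius. The point is its centre, half-way up (47.5 mm above its underside).
- packer32_mid (a point): The middle of three loose packers, a plain light wooden block standing on end on the table: 32 mm thick (its x axis), 54 mm wide (its y axis), 95 mm tall (its z axis, up), about 98 g, long edges rounded to 4 mm radius. The point is its centre, half-way up (47.5 mm above its underside).
- packer46_mid (a point): The thickest of three loose packers, a plain light wooden block standing on end on the table: 46 mm thick (its x axis), 54 mm wide (its y axis), 95 mm tall (its z axis, up), about 142 g, long edges rounded to 4 mm radius. The point is its centre, half-way up (47.5 mm above its underside).
Not all that is in view belongs to the job. What is shaped like the part that bears packer20_mid but blue is not meant.

How it is judged (in metres and radians):
At the end, for the whole second after the job is handed in: The 20 and 46 mm packers stand in the gap at rest, either order: within 22 mm of the tray's middle line, centres under 62 mm above the table, upright within 10 and square within 11 degrees. The 32 mm packer stands upright on the table, its centre over 80 mm from the gap's middle (x of packer20_mid in the frame of tray between -0.036 and 0.036 m and y of packer20_mid in the frame of tray between -0.022 and 0.022 m and z of each of packer20_mid, packer46_mid in the frame of tray below 0.062 m and angle between each of packer20_mid, packer46_mid, packer32_mid's own z axis and vertical below 0.17 rad and angle between the x axis of each of packer20_mid, packer46_mid and the x axis of tray, either way round below 0.2 rad and linear speed of each of packer20, packer46 below 0.02 m/s and x of packer46_mid in the frame of tray between -0.036 and 0.036 m and y of packer46_mid in the frame of tray between -0.022 and 0.022 m and horizontal distance between packer32_mid and tray above 0.08 m and height (world z) of packer32_mid below 0.055 m); the robot touches nothing.
It fails at once if the tray or the lantern is pushed or struck with more than 80 N (contact force between tray and anything else above 80 N).
It also fails if it takes over 67 s, if anything falls off the work surface, if the arm or the gripper's body presses on something with over 40 N, if the wrist force passes 120 N, or if a joint passes its speed limit or range.

## Working session

There is one attempt and no reset: what is moved stays moved. The work goes in short steps, Python scripts to look and compute and a shell command to move; the robot and the scene stay as the last step left them, time stands still between calls to the robot, and variables do not carry over. Pictures are saved under pics/ and viewed, about 8 in all and at most 12, crops included, and the job is handed in when it is done.

```bash
mkdir -p pics
python3 - <<'E'
from rig import *
import cv2,numpy as np
s=sense();print({k:np.round(v,3).tolist() for k,v in s.items()})
for n in("top","scene"):
    f=grab_frame(n);cv2.imwrite(f"pics/{n}0.png",f["frame"][:,:,::-1]);np.savez(f"{n}0.npz",**f);print(n,np.round(f["mtx"],1).tolist(),np.round(f["pose"],3).tolist())
E
```

```text
{'time': 0.0, 'q': [-1.26, 0.308, 1.508, -0.0, 1.328, -0.074], 'qd': [0.001, 0.001, 0.001, 0.002, -0.001, 0.0], 'joint_torque': [0.001, -45.755, -25.192, -0.0, 0.013, 0.0], 'tcp_pos': [215.585, -532.305, 244.383], 'orientation': [-0.586, 0.396, -0.395, 0.587], 'contact_force': [-0.376, -0.846, 0.136], 'ft_torque': [-0.003, -0.023, -0.025], 'opening': 85.25}
top [[455.7, 0.0, 311.4], [0.0, 455.7, 240.6], [0.0, 0.0, 1.0]] [[-0.003, -0.989, 0.149, 439.145], [-0.999, -0.003, -0.039, 31.757], [0.039, -0.149, -0.988, 755.783], [0.0, 0.0, 0.0, 1.0]]
scene [[475.4, 0.0, 314.8], [0.0, 475.4, 241.3], [0.0, 0.0, 1.0]] [[0.582, 0.709, -0.399, 848.882], [0.813, -0.509, 0.281, -165.202], [-0.004, -0.488, -0.873, 676.383], [0.0, 0.0, 0.0, 1.0]]
```

View pics/top0.png

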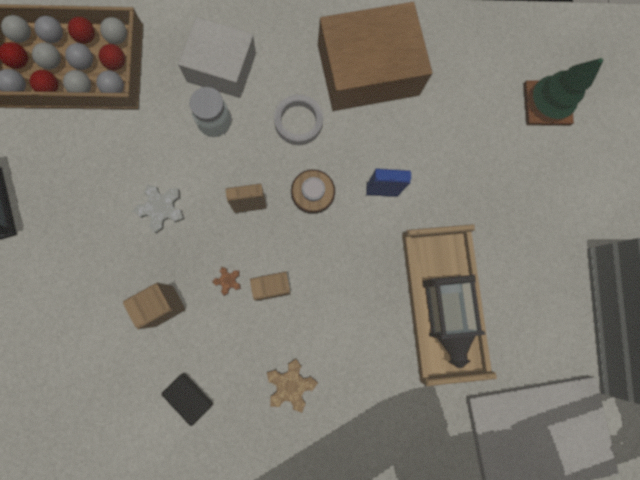

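View pics/scene0.png

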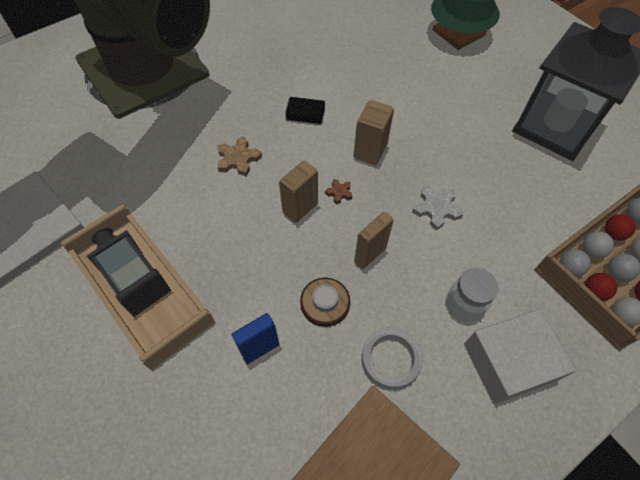

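Top view: thin packer at about (245,197), a middle one at (270,286), the thick one at (155,305). The tray is at (405–495, 225–385) with its gap at the upper end (~(440,255)). I'll enlarge for the corners.

Run:
```python
import cv2,numpy as np
a=cv2.imread("pics/top0.png")
L=cv2.resize(a[175:335,115:300],None,fx=2.6,fy=2.6,interpolation=cv2.INTER_CUBIC)
R=cv2.resize(a[220:300,395:495],None,fx=3,fy=3,interpolation=cv2.INTER_CUBIC)
o=np.zeros((max(L.shape[0],R.shape[0]),L.shape[1]+R.shape[1]+5,3),np.uint8)
o[:L.shape[0],:L.shape[1]]=L;o[:R.shape[0],L.shape[1]+5:]=R
o=np.clip(o*1.6,0,255).astype(np.uint8);print(o.shape,L.shape);cv2.imwrite("pics/crop1.png",o)
```

```text
(416, 786, 3) (416, 481, 3)
```

View pics/crop1.png

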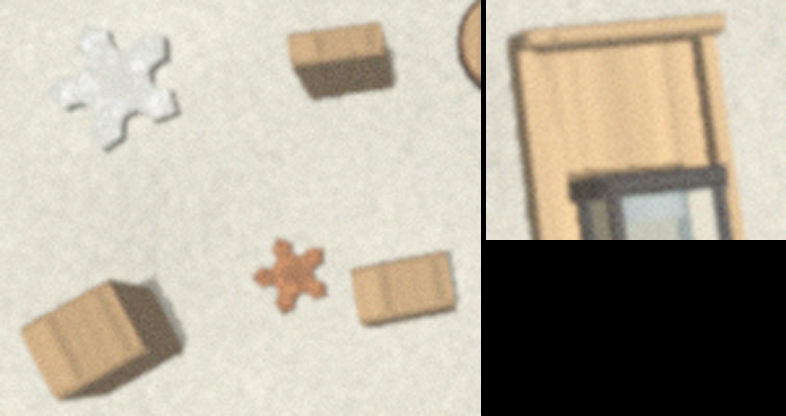

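The crop shows the three top faces clearly (thin at crop (289–386, 23–67), mid (352–456, 252–325), thick (22–147, 282–399)). The end wall's band runs (515,35)–(724,33) and the lantern's edge (575,178)–(722,169). I'll cast rays through these points.

```bash
cat > h.py <<'E'
import numpy as np
from scipy.spatial.transform import Rotation as R
def ray(f,uv,z):
    uv=np.atleast_2d(np.array(uv,float)); K,P=np.array(f["mtx"]),np.array(f["pose"])
    d=np.c_[uv,np.ones(len(uv))]@np.linalg.inv(K).T@P[:3,:3].T; o=P[:3,3]
    return o+d*((z-o[2])/d[:,2])[:,None]
def go(s,xyz,yaw):
    """tool-frame shift and turn to have TCP at xyz, pointing down, jaw axis at yaw (mod pi)"""
    r=R.from_quat(s["orientation"]); M=r.as_matrix()
    slide=M.T@(np.array(xyz)-s["tcp_pos"])
    best=None
    for k in (0,np.pi):
        x=np.array([np.cos(yaw+k),np.sin(yaw+k),0]);y=np.array([0,0,-1.]);T=np.c_[x,y,np.cross(x,y)]
        t=(r.inv()*R.from_matrix(T)).as_rotvec()
        if best is None or np.linalg.norm(t)<np.linalg.norm(best): best=t
    return np.round(slide,1),np.round(best,4)
E
python3 - <<'E'
from h import *
from rig import sense
f=np.load("top0.npz");c=lambda p,s,ox,oy,x0=0:[((x-x0+.5)/s-.5+ox,(y+.5)/s-.5+oy) for x,y in p]
P={20:[(289,37),(381,23),(386,54),(295,67)],32:[(352,271),(448,252),(456,307),(364,325)],46:[(22,330),(109,282),(147,350),(62,399)]}
s=sense();print("tool axes",np.round(R.from_quat(s["orientation"]).as_matrix(),3).tolist())
for k,p in P.items():
    w=ray(f,c(p,2.6,115,175),95); e=w[1]-w[0]+w[2]-w[3]; n=w[3]-w[0]+w[2]-w[1]
    yaw=np.arctan2(e[1],e[0]); print(k,w.mean(0).round(1),"wideyaw",round(yaw,3),np.linalg.norm(e)/2,np.linalg.norm(n)/2)
    print(go(s,[*w.mean(0)[:2],200],yaw))
w=ray(f,c([(518,47),(724,33)],3,395,220,486),42);print("wall",w.round(1),np.arctan2(*(w[1]-w[0])[1::-1]))
l=ray(f,c([(575,178),(722,169)],3,395,220,486),73);print("lantern",l.round(1),np.arctan2(*(l[1]-l[0])[1::-1]))
E
```

```text
tool axes [[0.375, -0.001, 0.927], [-0.927, 0.002, 0.375], [-0.002, -1.0, 0.0]]
20 [611.1 104.5  95. ] wideyaw -1.412 52.422430127875664 18.180411724927453
(array([-441.8,   45.4,  605.6]), array([ 1.00e-04,  2.26e-01, -1.90e-03]))
32 [472.7  64.8  95. ] wideyaw -1.377 52.835103725696825 30.660931448908983
(array([-456.9,   45.4,  462.5]), array([ 0.    ,  0.1911, -0.0019]))
46 [445.  238.4  95. ] wideyaw -1.046 51.95698965907015 43.48646058732638
(array([-628.3,   45.7,  501.9]), array([-0.0003, -0.1404, -0.0018]))
wall [[ 555.6 -147.    42. ]
 [ 563.6 -259.    42. ]] -1.499445476918187
lantern [[ 483.7 -165.9   73. ]
 [ 488.3 -241.4   73. ]] -1.5108969263062568
```

```bash
python3 -m handwheel '[{"slide":[-13.5,0,29],"turn":[0,0,0],"claw":-1},{"slide":[-13.5,0,29],"turn":[0,0,0],"claw":-1},{"slide":[-13.5,0,29],"turn":[0,0,0],"claw":-1},{"slide":[-13.5,0,29],"turn":[0,0,0],"claw":-1},{"slide":[-13.5,0,29],"turn":[0,0,0],"claw":-1},{"slide":[-13.5,0,29],"turn":[0,0,0],"claw":-1},{"slide":[-13.5,0,29],"turn":[0,0,0],"claw":-1}]'
python3 -m handwheel '[{"slide":[-13.5,0,29],"turn":[0,0,0],"claw":-1},{"slide":[-13.5,0,29],"turn":[0,0,0],"claw":-1},{"slide":[-13.5,0,29],"turn":[0,0,0],"claw":-1},{"slide":[-13.5,0,29],"turn":[0,0,0],"claw":-1},{"slide":[-13.5,0,29],"turn":[0,0,0],"claw":-1},{"slide":[-13.5,0,29],"turn":[0,0,0],"claw":-1},{"slide":[-13.5,0,29],"turn":[0,0,0],"claw":-1},{"slide":[0,0,0],"turn":[0,0.106,0],"claw":-1},{"slide":[0,0,0],"turn":[0,0.106,0],"claw":-1},{"slide":[0,0,0],"turn":[0,0.106,0],"claw":-1}]'
python3 - <<'E'
from h import *
from rig import *
import cv2
f=grab_frame("wrist");cv2.imwrite("pics/w1.png",f["frame"][:,:,::-1]);np.savez("w1.npz",**f)
s=sense();print(s["time"],s["tcp_pos"],go(s,[523,-205,245],-1.505));print(f["pose"].round(2).tolist(),f["mtx"].round(1).tolist())
E
```

```text
time: 0.68
tcp_pos: [369.1, -367.7, 244.9]
orientation: [-0.586, 0.396, -0.395, 0.586]
contact_force: [0.6, -0.9, 0.5]
opening: 85.4
time: 1.52
tcp_pos: [521.4, -204.3, 244.6]
orientation: [0.516, -0.484, 0.483, -0.515]
contact_force: [0.1, 0.4, 0.6]
opening: 85.1
1.5667 [ 521.1504347  -204.62567239  244.65125418] (array([ 0.5, -0.4,  1.8]), array([ 0.0013, -0.0075, -0.0006]))
[[0.06, -0.96, -0.29, 594.33], [-1.0, -0.06, -0.02, -198.46], [-0.0, 0.29, -0.96, 374.04], [0.0, 0.0, 0.0, 1.0]] [[330.6, 0.0, 315.3], [0.0, 330.6, 234.8], [0.0, 0.0, 1.0]]
```

View pics/w1.png

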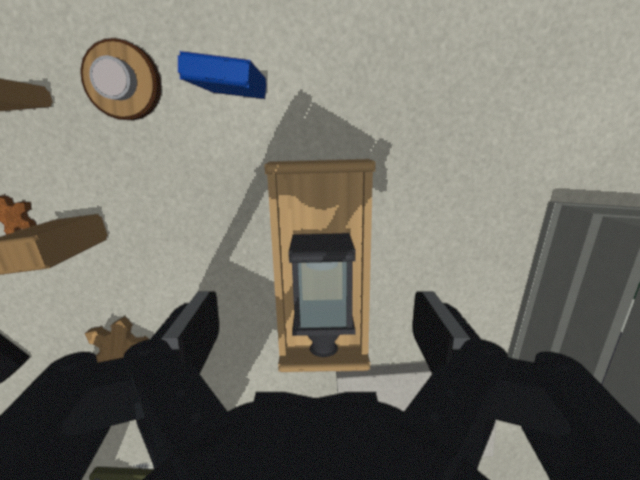

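The wrist view looks along the tray. The end wall's top band is at rows 160–172 from (266,162) to (375,160), and the lantern's base face is the dark band from (293,237)–(353,235) at its foot to (290,262)–(355,260) at its top edge.

```bash
python3 - <<'E'
from h import *
f=np.load("w1.npz")
def p(n,uv,z):
    w=ray(f,uv,z);print(n,w.round(1)[:,:2].tolist(),"mid",w.mean(0).round(1)[:2],"yaw",np.arctan2(*(w[1]-w[0])[1::-1]).round(3))
p("wall outer top",[(266,163),(375,161)],42);p("wall inner top",[(267,172),(374,170)],42)
p("lant foot",[(293,237),(353,235)],10);p("lant top",[(290,262),(355,260)],72)
p("far end",[(279,370),(369,369)],8);p("left wall",[(272,180),(279,350)],25);p("right wall",[(374,180),(370,350)],25)
E
python3 - <<'E'
import cv2
a=cv2.imread("pics/w1.png")[150:275,250:390]
cv2.imwrite("pics/w1c.png",cv2.convertScaleAbs(cv2.resize(a,None,fx=4.5,fy=4.5,interpolation=cv2.INTER_CUBIC),alpha=1.6))
E
```

```text
wall outer top [[565.8, -151.6], [574.6, -258.5]] mid [ 570.2 -205. ] yaw -1.489
wall inner top [[557.2, -152.8], [565.9, -258.5]] mid [ 561.5 -205.6] yaw -1.489
lant foot [[481.5, -179.9], [488.3, -248.6]] mid [ 484.9 -214.2] yaw -1.472
lant top [[475.0, -181.3], [481.1, -244.5]] mid [ 478.1 -212.9] yaw -1.474
far end [[296.8, -169.5], [305.9, -287.6]] mid [ 301.3 -228.6] yaw -1.494
left wall [[547.3, -155.9], [339.8, -169.9]] mid [ 443.6 -162.9] yaw -3.074
right wall [[554.1, -262.7], [347.0, -281.6]] mid [ 450.5 -272.2] yaw -3.051
```

View pics/w1c.png

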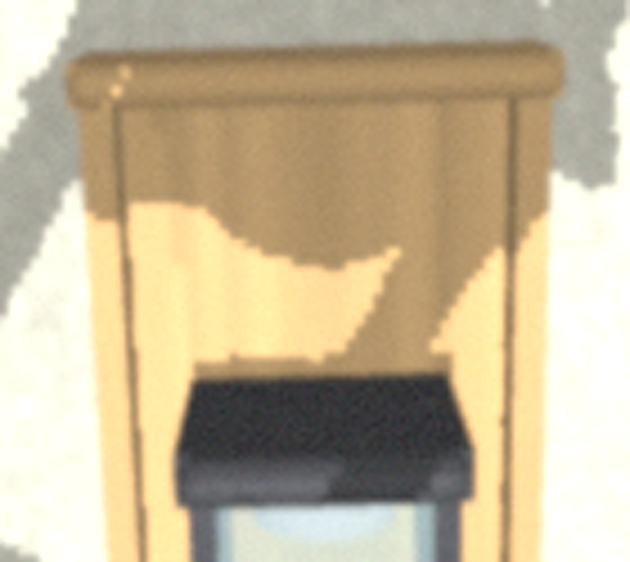

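```bash
python3 -m handwheel '[{"slide":[-32,0,-3.1],"turn":[0,0,0],"claw":-1},{"slide":[-32,0,-3.1],"turn":[0,0,0],"claw":-1},{"slide":[-32,0,-3.1],"turn":[0,0,0],"claw":-1},{"slide":[-32,0,-3.1],"turn":[0,0,0],"claw":-1},{"slide":[-32,0,-3.1],"turn":[0,0,0],"claw":-1},{"slide":[-32,0,-3.1],"turn":[0,0,0],"claw":-1},{"slide":[-32,0,-3.1],"turn":[0,0,0],"claw":-1}]' >/dev/null
python3 -m handwheel '[{"slide":[-32,0,-3.1],"turn":[0,0,0],"claw":-1},{"slide":[-32,0,-3.1],"turn":[0,0,0],"claw":-1},{"slide":[-32,0,-3.1],"turn":[0,0,0],"claw":-1},{"slide":[-32,0,-3.1],"turn":[0,0,0],"claw":-1},{"slide":[-32,0,-3.1],"turn":[0,0,0],"claw":-1},{"slide":[-32,0,-3.1],"turn":[0,0,0],"claw":-1},{"slide":[-32,0,-3.1],"turn":[0,0,0],"claw":-1},{"slide":[0,0,0],"turn":[0,-0.113,0],"claw":-1},{"slide":[0,0,0],"turn":[0,-0.113,0],"claw":-1},{"slide":[0,0,0],"turn":[0,-0.113,0],"claw":-1}]'
python3 -m handwheel '[{"slide":[0,0,0],"turn":[0,-0.113,0],"claw":-1},{"slide":[0,0,0],"turn":[0,0,0],"claw":-1}]' >/dev/null
python3 - <<'E'
from h import *
from rig import *
import cv2
f=grab_frame("wrist");a=f["frame"];cv2.imwrite("pics/w2.png",a[:,:,::-1]);np.savez("w2.npz",**f)
s=sense();print(s["time"],s["tcp_pos"],go(s,[445,238.4,245],-1.046))
h=cv2.cvtColor(a,cv2.COLOR_RGB2HSV);m=((h[...,0]>8)&(h[...,0]<22)&(h[...,1]>70)&(h[...,2]>50)).astype(np.uint8)
for c in cv2.findContours(m,0,2)[0]:
    if cv2.contourArea(c)>800: print(cv2.contourArea(c),cv2.boundingRect(c))
E
```

```text
time: 2.98
tcp_pos: [447.4, 239.4, 244.9]
orientation: [0.593, -0.386, 0.386, -0.592]
contact_force: [-0.8, 0.4, 0.3]
opening: 85.8
3.2 [447.71144984 238.57649054 245.01464064] (array([-1.2,  0. , -2.4]), array([ 0.0007, -0.0066, -0.0001]))
1789.0 (367, 337, 63, 57)
2549.5 (574, 279, 66, 96)
3643.0 (427, 239, 95, 72)
835.0 (387, 197, 42, 40)
3665.0 (281, 185, 62, 64)
7047.0 (475, 108, 157, 91)
```

View pics/w2.png

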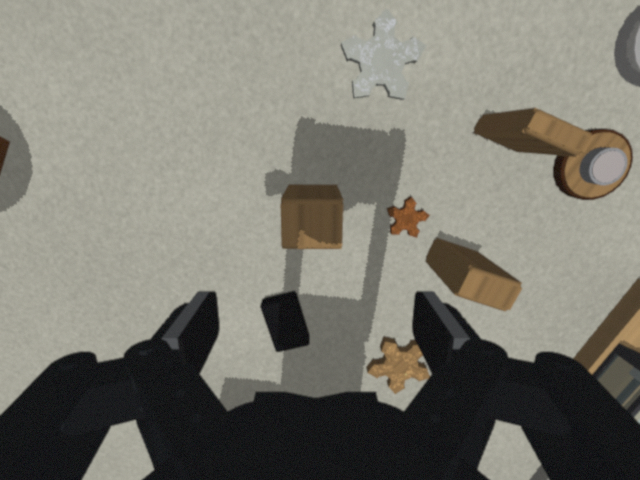

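The 46 mm packer is ahead of the open jaws and nearly square to them. Its top face spans about (282,195), (341,196), (342,248), (282,248), and the jaw axis is horizontal in the image.

Run:
```python
from h import *
from rig import *
f=np.load("w2.npz");w=ray(f,[(282,195),(341,195),(342,248),(282,248)],95);s=sense()
e=w[1]-w[0]+w[2]-w[3];n=w[0]-w[3]+w[1]-w[2];print(w.mean(0),np.arctan2(e[1],e[0]),np.linalg.norm(e)/2,np.linalg.norm(n)/2)
c=w.mean(0);print(go(s,[c[0],c[1],72],np.arctan2(e[1],e[0])))
```

```text
[447.19355773 242.92736974  95.        ] -1.0469380312560799 51.896754483574306 47.66494397237756
(array([ -4. , 173. ,   1.8]), array([ 0.0007, -0.0057, -0.0001]))
```

```bash
python3 -m handwheel '[{"slide":[-2.5,30,0],"turn":[0,-0.005,0],"claw":-1},{"slide":[0,35,0],"turn":[0,0,0],"claw":-1},{"slide":[0,35,0],"turn":[0,0,0],"claw":-1},{"slide":[0,30,0],"turn":[0,0,0],"claw":-1},{"slide":[0,25,0],"turn":[0,0,0],"claw":-1},{"slide":[0,18,0],"turn":[0,0,0],"claw":-1},{"slide":[0,0,0],"turn":[0,0,0],"claw":-1}]'
python3 -m handwheel '[{"slide":[0,0,0],"turn":[0,0,0],"claw":1},{"slide":[0,0,0],"turn":[0,0,0],"claw":1},{"slide":[0,0,0],"turn":[0,0,0],"claw":1},{"slide":[0,0,0],"turn":[0,0,0],"claw":1},{"slide":[0,0,0],"turn":[0,0,0],"claw":1},{"slide":[0,0,0],"turn":[0,0,0],"claw":1},{"slide":[0,0,0],"turn":[0,0,0],"claw":1},{"slide":[0,0,0],"turn":[0,0,0],"claw":1}]'
```

```text
time: 3.78
tcp_pos: [444.0, 239.4, 68.8]
orientation: [0.614, -0.356, 0.353, -0.61]
contact_force: [0.3, 0.3, -1.3]
opening: 85.3
time: 4.45
tcp_pos: [448.1, 241.5, 73.9]
orientation: [-0.611, 0.353, -0.354, 0.613]
contact_force: [-0.9, 0.3, 7.8]
opening: 53.1
```

```bash
python3 -m handwheel '[{"slide":[0,-5,0],"turn":[0,0,0],"claw":1},{"slide":[0,-15,0],"turn":[0,0,0],"claw":1},{"slide":[0,-30,0],"turn":[0,0,0],"claw":1},{"slide":[0,-30,0],"turn":[0,0,0],"claw":1},{"slide":[0,-30,0],"turn":[0,0,0],"claw":1},{"slide":[0,-10,0],"turn":[0,0,0],"claw":1},{"slide":[0,0,0],"turn":[0,0,0],"claw":1}]'
python3 - <<'E'
from h import *
from rig import *
s=sense();print(s["tcp_pos"],s["contact_force"],go(s,[511.5,-210.4,195],-1.493))
E
```

```text
time: 5.03
tcp_pos: [448.5, 241.7, 195.4]
orientation: [-0.61, 0.352, -0.355, 0.614]
contact_force: [0.8, -0.2, -1.4]
opening: 53.3
[448.52268603 241.67270413 195.40060966] [ 0.76437365 -0.17641507 -1.3789713 ] (array([ 4.230e+02, -4.000e-01, -1.716e+02]), array([-0.0068,  0.446 , -0.0007]))
```

```bash
python3 -m handwheel '[{"slide":[0,0,0],"turn":[0,0.1115,0],"claw":1},{"slide":[0,0,0],"turn":[0,0.1115,0],"claw":1},{"slide":[0,0,0],"turn":[0,0.1115,0],"claw":1},{"slide":[0,0,0],"turn":[0,0.1115,0],"claw":1},{"slide":[20,0,2],"turn":[0,0,0],"claw":1},{"slide":[32.5,0,2],"turn":[0,0,0],"claw":1},{"slide":[32.5,0,2],"turn":[0,0,0],"claw":1},{"slide":[32.5,0,2],"turn":[0,0,0],"claw":1},{"slide":[32.5,0,2],"turn":[0,0,0],"claw":1},{"slide":[32.5,0,2],"turn":[0,0,0],"claw":1}]' >/dev/null
python3 -m handwheel '[{"slide":[32.5,0,2],"turn":[0,0,0],"claw":1},{"slide":[32.5,0,2],"turn":[0,0,0],"claw":1},{"slide":[32.5,0,2],"turn":[0,0,0],"claw":1},{"slide":[32.5,0,2],"turn":[0,0,0],"claw":1},{"slide":[32.5,0,2],"turn":[0,0,0],"claw":1},{"slide":[32.5,0,2],"turn":[0,0,0],"claw":1},{"slide":[32.5,0,2],"turn":[0,0,0],"claw":1},{"slide":[32.5,0,2],"turn":[0,0,0],"claw":1},{"slide":[13,0,0],"turn":[0,0,0],"claw":1},{"slide":[0,0,0],"turn":[0,0,0],"claw":1}]'
python3 - <<'E'
from h import *
from rig import *
import cv2
s=sense();print(s["tcp_pos"],s["contact_force"],go(s,[511.5,-210.4,195],-1.493))
f=grab_frame("wrist");cv2.imwrite("pics/w3.png",f["frame"][:,:,::-1]);np.savez("w3.npz",**f)
E
```

```text
time: 6.7
tcp_pos: [509.6, -213.8, 190.2]
orientation: [0.519, -0.482, 0.48, -0.518]
contact_force: [0.0, 0.0, -1.5]
opening: 53.4
[ 509.55012769 -213.81344861  190.21951716] [ 0.00295389  0.013917   -1.4532251 ] (array([-3.3, -4.8,  2.2]), array([ 0.0024, -0.0035, -0.0003]))
```

View pics/w3.png

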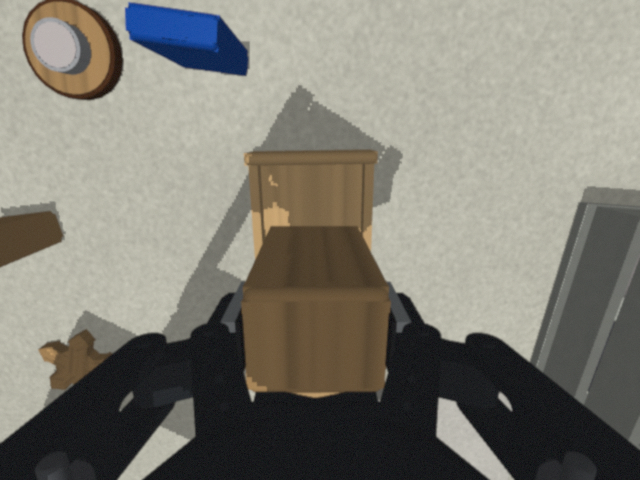

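The packer is held square. Its front bottom edge runs (267,226)–(358,226), its front top edge is near row 290, and the end wall's inner top edge is near row 163.

Run:
```python
from h import *
f=np.load("w3.npz");s={"tcp_pos":0}
t=np.array([509.55,-213.81])
u=np.array([-.997,-.077]);v=np.array([.077,-.997])
for n,uv,z in (("bottom edge",[(267,226),(358,226)],117),("top edge",[(245,294),(388,294)],210),("top back",[(250,390),(385,390)],212),("wall inner top",[(248,164),(376,162)],43),("side L inner",[(261,165),(266,220)],24),("side R inner",[(363,165),(361,210)],24)):
    w=ray(f,uv,z)[:,:2];m=w.mean(0);print(n,w.round(1).tolist(),"rel tcp x,y tray",((m-t)@u).round(1),((m-t)@v).round(1),"yaw",np.arctan2(*(w[1]-w[0])[::-1]).round(3))
```

```text
bottom edge [[525.5, -180.7], [529.8, -238.3]] rel tcp x,y tray -18.4 -2.9 yaw -1.496
top edge [[525.4, -185.7], [529.2, -237.8]] rel tcp x,y tray -17.9 -0.7 yaw -1.496
top back [[484.6, -188.6], [488.6, -241.8]] rel tcp x,y tray 23.0 -0.4 yaw -1.496
wall inner top [[556.2, -153.8], [565.7, -258.3]] rel tcp x,y tray -51.8 -3.8 yaw -1.481
side L inner [[554.4, -161.5], [505.0, -167.5]] rel tcp x,y tray -23.9 -47.6 yaw -3.022
side R inner [[561.1, -250.8], [520.8, -253.7]] rel tcp x,y tray -28.4 40.7 yaw -3.071
```

```bash
python3 -m handwheel '[{"slide":[-3,0,9],"turn":[0.0024,0,0],"claw":1},{"slide":[0,15,0],"turn":[0,0,0],"claw":1},{"slide":[0,15,0],"turn":[0,0,0],"claw":1},{"slide":[0,8,0],"turn":[0,0,0],"claw":1},{"slide":[0,0,0],"turn":[0,0,0],"claw":1}]'
python3 -m handwheel '[{"slide":[0,4,0],"turn":[0,0,0],"claw":1},{"slide":[0,4,0],"turn":[0,0,0],"claw":1},{"slide":[0,4,0],"turn":[0,0,0],"claw":1},{"slide":[0,0,0],"turn":[0,0,0],"claw":1}]'
```

```text
time: 7.17
tcp_pos: [517.4, -204.6, 152.1]
orientation: [-0.519, 0.481, -0.478, 0.52]
contact_force: [0.9, 0.5, -2.6]
opening: 53.5
time: 7.5
tcp_pos: [518.7, -207.1, 141.9]
orientation: [-0.519, 0.48, -0.481, 0.52]
contact_force: [-0.2, 0.6, -2.2]
opening: 53.4
```

```bash
python3 -m handwheel '[{"slide":[0,4,0],"turn":[0,0,0],"claw":1},{"slide":[0,4,0],"turn":[0,0,0],"claw":1},{"slide":[0,4,0],"turn":[0,0,0],"claw":1},{"slide":[0,0,0],"turn":[0,0,0],"claw":1}]'
python3 -m handwheel '[{"slide":[0,4,0],"turn":[0,0,0],"claw":1},{"slide":[0,4,0],"turn":[0,0,0],"claw":1},{"slide":[0,4,0],"turn":[0,0,0],"claw":1},{"slide":[0,4,0],"turn":[0,0,0],"claw":1},{"slide":[0,4,0],"turn":[0,0,0],"claw":1},{"slide":[0,0,0],"turn":[0,0,0],"claw":1}]'
python3 - <<'E'
from h import *
from rig import *
import cv2
s=sense();print(s["tcp_pos"],s["contact_force"])
f=grab_frame("wrist");cv2.imwrite("pics/w4.png",f["frame"][:,:,::-1]);np.savez("w4.npz",**f)
E
```

```text
time: 7.83
tcp_pos: [518.3, -207.2, 129.4]
orientation: [-0.519, 0.48, -0.48, 0.519]
contact_force: [1.0, 0.3, -1.8]
opening: 53.1
time: 8.33
tcp_pos: [518.4, -207.1, 109.3]
orientation: [-0.519, 0.48, -0.48, 0.52]
contact_force: [-0.1, 0.2, -2.0]
opening: 53.3
[ 518.37647857 -207.05951015  109.27786046] [-0.05271722  0.20527378 -1.98819739]
```

View pics/w4.png

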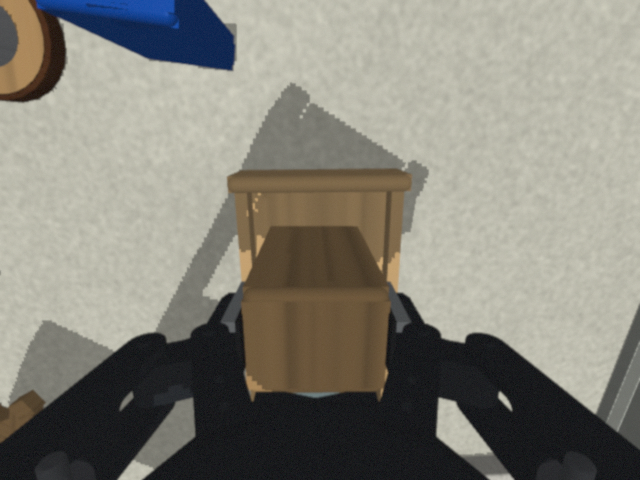

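The packer has gone down into the gap between wall (row 180) and lantern with no force. I'll go on down to the floor gently.

```bash
python3 -m handwheel '[{"slide":[0,5,0],"turn":[0,0,0],"claw":1},{"slide":[0,5,0],"turn":[0,0,0],"claw":1},{"slide":[0,5,0],"turn":[0,0,0],"claw":1},{"slide":[0,4,0],"turn":[0,0,0],"claw":1},{"slide":[0,2,0],"turn":[0,0,0],"claw":1},{"slide":[0,2,0],"turn":[0,0,0],"claw":1},{"slide":[0,0,0],"turn":[0,0,0],"claw":1}]'
python3 -m handwheel '[{"slide":[0,0,-1],"turn":[0,0,0],"claw":1},{"slide":[0,0,-1],"turn":[0,0,0],"claw":1},{"slide":[0,0,0],"turn":[0,0,0],"claw":1},{"slide":[0,0,0],"turn":[0,0,0],"claw":1}]'
python3 -m handwheel '[{"slide":[0,0,-1],"turn":[0,0,0],"claw":1},{"slide":[0,0,0],"turn":[0,0,0],"claw":1},{"slide":[0,0,0],"turn":[0,0,0],"claw":1}]'
```

```text
time: 8.97
tcp_pos: [518.8, -207.2, 86.8]
orientation: [-0.519, 0.48, -0.48, 0.52]
contact_force: [-1.0, 0.5, -1.4]
opening: 53.3
time: 9.3
tcp_pos: [517.0, -207.6, 87.5]
orientation: [-0.518, 0.479, -0.481, 0.52]
contact_force: [0.6, 1.4, -1.3]
opening: 53.4
time: 9.55
tcp_pos: [516.0, -207.6, 87.4]
orientation: [-0.518, 0.48, -0.481, 0.52]
contact_force: [-0.2, 0.1, -1.8]
opening: 53.3
```

```bash
for i in 1 ; do python3 -m handwheel '[{"slide":[0,0,-1],"turn":[0,0,0],"claw":1},{"slide":[0,0,0],"turn":[0,0,0],"claw":1},{"slide":[0,0,0],"turn":[0,0,0],"claw":1}]'; done
python3 -m handwheel '[{"slide":[0,0,-1],"turn":[0,0,0],"claw":1},{"slide":[0,0,0],"turn":[0,0,0],"claw":1},{"slide":[0,0,0],"turn":[0,0,0],"claw":1}]'
```

```text
time: 9.8
tcp_pos: [515.0, -207.6, 87.3]
orientation: [-0.518, 0.48, -0.481, 0.52]
contact_force: [0.9, -0.1, -1.3]
opening: 53.3
time: 10.05
tcp_pos: [514.0, -207.7, 87.3]
orientation: [-0.518, 0.48, -0.481, 0.52]
contact_force: [1.1, -1.5, -1.5]
opening: 53.6
```

```bash
python3 -m handwheel '[{"slide":[0,0,-1],"turn":[0,0,0],"claw":1},{"slide":[0,0,0],"turn":[0,0,0],"claw":1},{"slide":[0,0,0],"turn":[0,0,0],"claw":1}]'
python3 -m handwheel '[{"slide":[0,0,-0.7],"turn":[0,0,0],"claw":1},{"slide":[0,0,0],"turn":[0,0,0],"claw":1},{"slide":[0,0,0],"turn":[0,0,0],"claw":1}]'
```

```text
time: 10.3
tcp_pos: [513.7, -207.8, 87.4]
orientation: [-0.518, 0.479, -0.481, 0.52]
contact_force: [1.7, 0.4, -2.1]
opening: 53.3
time: 10.55
tcp_pos: [513.6, -207.8, 87.5]
orientation: [-0.518, 0.479, -0.481, 0.52]
contact_force: [4.8, 1.6, -2.8]
opening: 53.0
```

Lantern touched (4.8 N, motion stopped at x 513.6). Back off a little and lower to the floor.

```bash
python3 -m handwheel '[{"slide":[0,0,1.5],"turn":[0,0,0],"claw":1},{"slide":[0,1.5,0],"turn":[0,0,0],"claw":1},{"slide":[0,1.5,0],"turn":[0,0,0],"claw":1},{"slide":[0,0,0],"turn":[0,0,0],"claw":1},{"slide":[0,0,0],"turn":[0,0,0],"claw":1}]'
python3 -m handwheel '[{"slide":[0,1,0],"turn":[0,0,0],"claw":1},{"slide":[0,0,0],"turn":[0,0,0],"claw":1},{"slide":[0,0,0],"turn":[0,0,0],"claw":1}]'
python3 -m handwheel '[{"slide":[0,1,0],"turn":[0,0,0],"claw":1},{"slide":[0,0,0],"turn":[0,0,0],"claw":1},{"slide":[0,0,0],"turn":[0,0,0],"claw":1}]'
```

```text
time: 10.97
tcp_pos: [513.8, -208.0, 84.2]
orientation: [-0.519, 0.48, -0.481, 0.52]
contact_force: [2.4, -0.6, -2.9]
opening: 53.2
time: 11.22
tcp_pos: [513.8, -207.9, 83.2]
orientation: [-0.519, 0.48, -0.481, 0.52]
contact_force: [1.9, -1.0, -1.5]
opening: 53.1
time: 11.47
tcp_pos: [513.8, -207.8, 82.2]
orientation: [-0.518, 0.48, -0.481, 0.52]
contact_force: [1.6, -0.1, -1.0]
opening: 53.5
```

```bash
python3 -m handwheel '[{"slide":[0,1,0],"turn":[0,0,0],"claw":1},{"slide":[0,0,0],"turn":[0,0,0],"claw":1},{"slide":[0,0,0],"turn":[0,0,0],"claw":1}]'
python3 -m handwheel '[{"slide":[0,0.7,0],"turn":[0,0,0],"claw":1},{"slide":[0,0,0],"turn":[0,0,0],"claw":1},{"slide":[0,0,0],"turn":[0,0,0],"claw":1}]'
```

```text
time: 11.72
tcp_pos: [513.9, -207.7, 81.9]
orientation: [-0.518, 0.48, -0.481, 0.52]
contact_force: [-0.9, 1.6, 4.6]
opening: 53.4
time: 11.97
tcp_pos: [513.9, -207.7, 81.9]
orientation: [-0.518, 0.479, -0.481, 0.52]
contact_force: [-1.3, 1.2, 9.3]
opening: 53.1
```

```bash
python3 -m handwheel '[{"slide":[0,-0.7,0],"turn":[0,0,0],"claw":1},{"slide":[0,0,0],"turn":[0,0,0],"claw":0.3},{"slide":[0,0,0],"turn":[0,0,0],"claw":-0.2},{"slide":[0,0,0],"turn":[0,0,0],"claw":-1},{"slide":[0,0,0],"turn":[0,0,0],"claw":-1},{"slide":[0,0,0],"turn":[0,0,0],"claw":-1}]'
python3 -m handwheel '[{"slide":[0,-10,0],"turn":[0,0,0],"claw":-1},{"slide":[0,-30,0],"turn":[0,0,0],"claw":-1},{"slide":[0,-35,0],"turn":[0,0,0],"claw":-1},{"slide":[0,-35,0],"turn":[0,0,0],"claw":-1},{"slide":[0,-30,0],"turn":[0,0,0],"claw":-1},{"slide":[0,0,0],"turn":[0,0,0],"claw":-1}]'
python3 - <<'E'
from h import *
from rig import *
import cv2
s=sense();print(s["time"],s["tcp_pos"],s["contact_force"],go(s,[511.5,-210.4,245],-1.493))
f=grab_frame("wrist");cv2.imwrite("pics/w5.png",f["frame"][:,:,::-1]);np.savez("w5.npz",**f)
cv2.imwrite("pics/w5c.png",cv2.convertScaleAbs(cv2.resize(f["frame"][140:300,230:400,::-1],None,fx=3.6,fy=3.6,interpolation=cv2.INTER_CUBIC),alpha=1.6))
E
```

```text
time: 12.47
tcp_pos: [513.2, -207.5, 80.7]
orientation: [-0.519, 0.48, -0.48, 0.519]
contact_force: [0.8, -0.1, -0.1]
opening: 85.1
time: 12.97
tcp_pos: [517.1, -209.6, 228.6]
orientation: [-0.517, 0.475, -0.485, 0.521]
contact_force: [1.2, 0.1, -0.1]
opening: 85.5
12.9667 [ 517.10052254 -209.55224573  228.62383231] [ 1.16833297  0.05111521 -0.09414354] (array([  0.5, -16.4,  -5.4]), array([-0.0133,  0.    ,  0.0066]))
```

View pics/w5c.png

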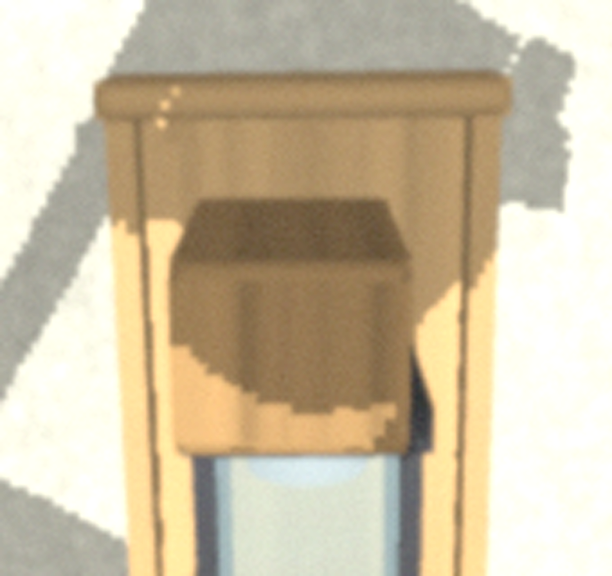

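The 46 mm packer stands upright against the lantern, front foot near crop row 200 and about 4 mm left of the tray's middle line. Clear slot to the end wall. Next the slot position, then the thin packer.

Run:
```python
from h import *
from rig import *
f=np.load("w5.npz");c=lambda p:[((x+.5)/3.6-.5+230,(y+.5)/3.6-.5+140) for x,y in p]
for n,p,z in (("foot front",[(200,200),(388,200)],8),("top front",[(180,262),(408,262)],102),("wall inner top",[(110,118),(502,114)],43),("foot inner sides",[(147,200),(467,200)],23)):
    w=ray(f,c(p),z)[:,:2];print(n,w.round(1).tolist(),w.mean(0).round(1))
s=sense();print(go(s,[611,104.5,229],-1.412),go(s,[611,104.5,229],-1.493))
```

```text
foot front [[530.5, -176.7], [534.8, -232.2]] [ 532.7 -204.4]
top front [[531.9, -179.8], [535.7, -229.8]] [ 533.8 -204.8]
wall inner top [[556.0, -154.6], [565.0, -256.8]] [ 560.5 -205.7]
foot inner sides [[531.8, -162.8], [538.8, -253.3]] [ 535.3 -208. ]
(array([-305.1,   -3.4,  119.3]), array([-0.0097, -0.081 ,  0.005 ])) (array([-305.1,   -3.4,  119.3]), array([-0.0099, -0.    ,  0.0046]))
```

```bash
python3 -m handwheel '[{"slide":[-28,0,10.8],"turn":[0,0,0],"claw":-1},{"slide":[-28,0,10.8],"turn":[0,0,0],"claw":-1},{"slide":[-28,0,10.8],"turn":[0,0,0],"claw":-1},{"slide":[-28,0,10.8],"turn":[0,0,0],"claw":-1},{"slide":[-28,0,10.8],"turn":[0,0,0],"claw":-1},{"slide":[-28,0,10.8],"turn":[0,0,0],"claw":-1},{"slide":[-28,0,10.8],"turn":[0,0,0],"claw":-1},{"slide":[-28,0,10.8],"turn":[0,0,0],"claw":-1},{"slide":[-28,0,10.8],"turn":[0,0,0],"claw":-1},{"slide":[-28,0,10.8],"turn":[0,0,0],"claw":-1}]' >/dev/null
python3 -m handwheel '[{"slide":[-25,0,11],"turn":[0,0,0],"claw":-1},{"slide":[0,0,0],"turn":[0,-0.081,0],"claw":-1},{"slide":[0,0,0],"turn":[0,0,0],"claw":-1},{"slide":[0,0,0],"turn":[0,0,0],"claw":-1}]'
python3 - <<'E'
from h import *
from rig import *
import cv2
s=sense();print(s["time"],s["tcp_pos"],go(s,[611,104.5,72],-1.412))
f=grab_frame("wrist");cv2.imwrite("pics/w6.png",f["frame"][:,:,::-1]);np.savez("w6.npz",**f)
cv2.imwrite("pics/w6c.png",cv2.convertScaleAbs(cv2.resize(f["frame"][120:320,180:440,::-1],None,fx=3,fy=3,interpolation=cv2.INTER_CUBIC),alpha=1.6))
E
```

```text
time: 14.18
tcp_pos: [607.5, 105.6, 220.3]
orientation: [0.538, -0.459, 0.459, -0.538]
contact_force: [-1.2, -0.2, 0.4]
opening: 85.3
14.1833 [607.48955218 105.61529535 220.32259084] (array([  1.6, 148.3,   3.4]), array([ 0.0005, -0.0009,  0.0005]))
```

View pics/w6c.png

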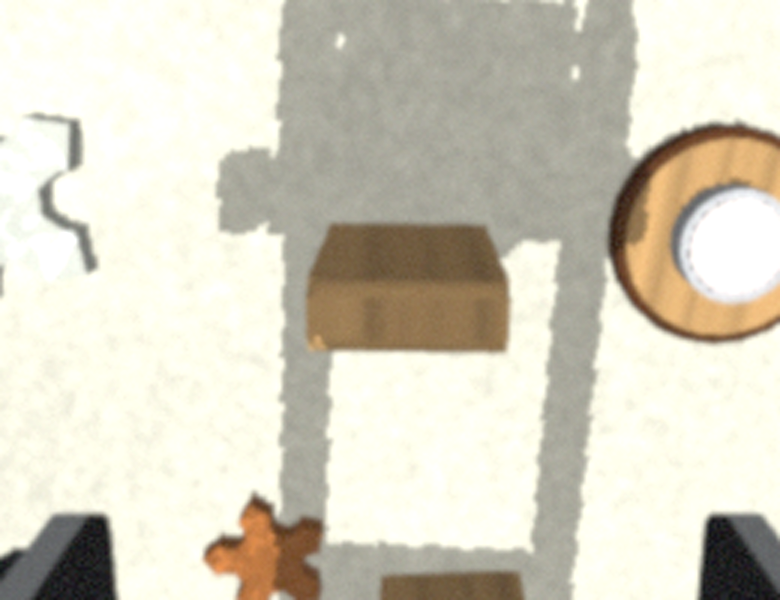

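The thin packer is square to the jaws, with its top face at crop (308–508, 280–350) and its foot's far edge at row 225.

Run:
```python
from h import *
from rig import *
f=np.load("w6.npz");c=lambda p:[((x+.5)/3-.5+180,(y+.5)/3-.5+120) for x,y in p]
w=ray(f,c([(308,279),(508,279),(508,351),(308,351)]),95);g=ray(f,c([(328,225),(488,225)]),0)
print(w.round(1).tolist(),w.mean(0),g.round(1).tolist());s=sense();m=w.mean(0)
t=R.from_quat(s["orientation"]).as_matrix().T
print("top centre rel tool",t@(m-s["tcp_pos"]),"foot far edge",t@(g.mean(0)-s["tcp_pos"]),"top far edge",t@(w[:2].mean(0)-s["tcp_pos"]))
```

```text
[[618.5, 134.7, 95.0], [626.7, 82.8, 95.0], [607.3, 79.1, 95.0], [598.8, 132.2, 95.0]] [612.82482621 107.20542334  95.        ] [[616.3, 136.3, 0.0], [625.2, 80.2, 0.0]]
top centre rel tool [ -1.32476845 125.55446329   5.59644798] foot far edge [ -1.18045361 220.5533692   13.57657511] top far edge [ -1.33904401 125.55299465  15.48378383]
```

```bash
python3 -m handwheel '[{"slide":[-0.5,15,4.5],"turn":[0,0,0],"claw":-1},{"slide":[0,32,0],"turn":[0,0,0],"claw":-1},{"slide":[0,32,0],"turn":[0,0,0],"claw":-1},{"slide":[0,30,0],"turn":[0,0,0],"claw":-1},{"slide":[0,22,0],"turn":[0,0,0],"claw":-1},{"slide":[0,14,0],"turn":[0,0,0],"claw":-1},{"slide":[0,0,0],"turn":[0,0,0],"claw":-1},{"slide":[0,0,0],"turn":[0,0,0],"claw":-1}]'
python3 -m handwheel '[{"slide":[0,0,0],"turn":[0,0,0],"claw":1},{"slide":[0,0,0],"turn":[0,0,0],"claw":1},{"slide":[0,0,0],"turn":[0,0,0],"claw":1},{"slide":[0,0,0],"turn":[0,0,0],"claw":1},{"slide":[0,0,0],"turn":[0,0,0],"claw":1},{"slide":[0,0,0],"turn":[0,0,0],"claw":1},{"slide":[0,0,0],"turn":[0,0,0],"claw":1},{"slide":[0,0,0],"turn":[0,0,0],"claw":1}]'
python3 -m handwheel '[{"slide":[0,-5,0],"turn":[0,0,0],"claw":1},{"slide":[0,-15,0],"turn":[0,0,0],"claw":1},{"slide":[0,-30,0],"turn":[0,0,0],"claw":1},{"slide":[0,-30,0],"turn":[0,0,0],"claw":1},{"slide":[0,-30,0],"turn":[0,0,0],"claw":1},{"slide":[0,-20,0],"turn":[0,0,0],"claw":1},{"slide":[0,0,0],"turn":[0,0.081,0],"claw":1},{"slide":[0,0,0],"turn":[0,0,0],"claw":1},{"slide":[0,0,0],"turn":[0,0,0],"claw":1}]'
python3 - <<'E'
from h import *
from rig import *
s=sense();print(s["time"],s["tcp_pos"],go(s,[546.5,-205.5,203],-1.493))
E
```

```text
time: 14.9
tcp_pos: [612.2, 105.6, 75.8]
orientation: [0.538, -0.459, 0.459, -0.537]
contact_force: [-0.4, 0.3, 0.8]
opening: 85.2
time: 15.57
tcp_pos: [614.7, 106.8, 78.6]
orientation: [-0.537, 0.457, -0.46, 0.54]
contact_force: [0.1, -0.5, 6.8]
opening: 52.6
time: 16.32
tcp_pos: [612.2, 106.8, 206.7]
orientation: [-0.519, 0.479, -0.48, 0.52]
contact_force: [-0.4, -0.7, -2.2]
opening: 52.7
16.3167 [612.22390613 106.79510613 206.67056095] (array([306.1,   3.5, -90.4]), array([-0.0018,  0.0019, -0.    ]))
```

```bash
python3 -m handwheel '[{"slide":[18,0,-5.4],"turn":[0,0,0],"claw":1},{"slide":[28,0,-8.2],"turn":[0,0,0],"claw":1},{"slide":[28,0,-8.2],"turn":[0,0,0],"claw":1},{"slide":[28,0,-8.2],"turn":[0,0,0],"claw":1},{"slide":[28,0,-8.2],"turn":[0,0,0],"claw":1},{"slide":[28,0,-8.2],"turn":[0,0,0],"claw":1},{"slide":[28,0,-8.2],"turn":[0,0,0],"claw":1},{"slide":[28,0,-8.2],"turn":[0,0,0],"claw":1},{"slide":[28,0,-8.2],"turn":[0,0,0],"claw":1},{"slide":[28,0,-8.2],"turn":[0,0,0],"claw":1}]' >/dev/null
python3 -m handwheel '[{"slide":[24,0,-7.2],"turn":[0,0,0],"claw":1},{"slide":[12,0,-4],"turn":[0,0,0],"claw":1},{"slide":[0,15,0],"turn":[0,0,0],"claw":1},{"slide":[0,0,0],"turn":[0,0,0],"claw":1},{"slide":[0,0,0],"turn":[0,0,0],"claw":1}]'
python3 - <<'E'
from h import *
from rig import *
import cv2
s=sense();print(s["time"],s["tcp_pos"],go(s,[546.5,-205.5,190],-1.493))
f=grab_frame("wrist");np.savez("w7.npz",**f)
cv2.imwrite("pics/w7c.png",cv2.convertScaleAbs(cv2.resize(f["frame"][130:400,220:410,::-1],None,fx=2.2,fy=2.2,interpolation=cv2.INTER_CUBIC),alpha=1.6))
E
```

```text
time: 17.57
tcp_pos: [545.3, -204.3, 189.8]
orientation: [-0.519, 0.481, -0.479, 0.52]
contact_force: [-0.3, -0.0, -1.5]
opening: 53.1
17.5667 [ 545.26588423 -204.29281348  189.81144762] (array([ 1.3, -0.2,  1.1]), array([ 0.0012,  0.0006, -0.0027]))
```

View pics/w7c.png

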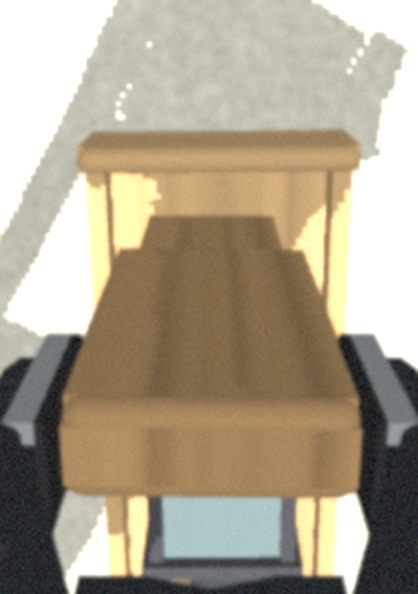

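View 11 (one left): thin packer held upright above the slot. Its bottom far edge is at crop row 251 (117–304), the 46's far foot edge at row 217, and the wall's inner top edge at row 170.

Run:
```python
from h import *
f=np.load("w7.npz");c=lambda p:[((x+.5)/2.2-.5+220,(y+.5)/2.2-.5+130) for x,y in p]
T=np.array([545.27,-204.29]);u=np.array([-.997,-.077]);v=np.array([.077,-.997])
for n,p,z in (("46 foot",[(143,217),(278,216)],8),("wall in",[(82,171),(358,167)],43),("20 bottom far",[(117,251),(304,251)],111),("20 top far",[(68,405),(352,405)],205),("20 top near",[(64,494),(358,494)],205),("sides inner",[(109,200),(328,200)],24)):
    w=ray(f,c(p),z)[:,:2];m=w.mean(0)-T;print(n,w.round(1).tolist(),np.linalg.norm(w[1]-w[0]).round(1),"tray rel",(m@u).round(1),(m@v).round(1),"yaw",np.arctan2(*(w[1]-w[0])[::-1]).round(3))
```

```text
46 foot [[529.6, -174.0], [534.8, -233.7]] 59.9 tray rel 13.0 -1.5 yaw -1.484
wall in [[556.1, -152.1], [566.1, -258.3]] 106.7 tray rel -15.7 2.2 yaw -1.477
20 bottom far [[547.6, -174.6], [552.1, -230.7]] 56.3 tray rel -4.7 -1.3 yaw -1.492
20 top far [[550.2, -177.6], [554.2, -227.5]] 50.1 tray rel -7.0 -1.2 yaw -1.491
20 top near [[531.7, -177.2], [536.0, -231.1]] 54.0 tray rel 11.4 -1.0 yaw -1.491
sides inner [[540.4, -160.6], [547.6, -251.9]] 91.6 tray rel 1.4 1.9 yaw -1.492
```

```bash
python3 -m handwheel '[{"slide":[0.5,0,4.2],"turn":[0,0,0],"claw":1},{"slide":[0,3,0],"turn":[0,0,0],"claw":1},{"slide":[0,3,0],"turn":[0,0,0],"claw":1},{"slide":[0,0,0],"turn":[0,0,0],"claw":1}]'
python3 -m handwheel '[{"slide":[0,2,0],"turn":[0,0,0],"claw":1},{"slide":[0,2,0],"turn":[0,0,0],"claw":1},{"slide":[0,2,0],"turn":[0,0,0],"claw":1},{"slide":[0,2,0],"turn":[0,0,0],"claw":1},{"slide":[0,0,0],"turn":[0,0,0],"claw":1}]'
```

```text
time: 17.95
tcp_pos: [550.8, -204.8, 184.9]
orientation: [-0.519, 0.48, -0.48, 0.52]
contact_force: [-0.5, 0.3, -0.6]
opening: 53.1
time: 18.37
tcp_pos: [550.5, -205.4, 176.8]
orientation: [-0.519, 0.48, -0.48, 0.52]
contact_force: [-0.2, -0.5, -1.3]
opening: 52.6
```

```bash
python3 -m handwheel '[{"slide":[0,2,0],"turn":[0,0,0],"claw":1},{"slide":[0,2,0],"turn":[0,0,0],"claw":1},{"slide":[0,2,0],"turn":[0,0,0],"claw":1},{"slide":[0,0,0],"turn":[0,0,0],"claw":1}]'
```

```text
time: 18.7
tcp_pos: [550.6, -205.4, 170.9]
orientation: [-0.519, 0.48, -0.481, 0.52]
contact_force: [0.0, -0.4, -0.8]
opening: 52.9
```

Past the 46's top edge with no contact; go on towards the wall's top.

```bash
python3 -m handwheel '[{"slide":[0,4,0],"turn":[0,0,0],"claw":1},{"slide":[0,5,0],"turn":[0,0,0],"claw":1},{"slide":[0,5,0],"turn":[0,0,0],"claw":1},{"slide":[0,5,0],"turn":[0,0,0],"claw":1},{"slide":[0,5,0],"turn":[0,0,0],"claw":1},{"slide":[0,5,0],"turn":[0,0,0],"claw":1},{"slide":[0,5,0],"turn":[0,0,0],"claw":1},{"slide":[0,4,0],"turn":[0,0,0],"claw":1},{"slide":[0,2,0],"turn":[0,0,0],"claw":1},{"slide":[0,0,0],"turn":[0,0,0],"claw":1}]'
python3 - <<'E'
from h import *
from rig import *
import cv2
f=grab_frame("wrist");np.savez("w8.npz",**f)
cv2.imwrite("pics/w8c.png",cv2.convertScaleAbs(cv2.resize(f["frame"][130:400,220:430,::-1],None,fx=2.2,fy=2.2,interpolation=cv2.INTER_CUBIC),alpha=1.6))
E
```

```text
time: 19.53
tcp_pos: [550.6, -205.3, 130.7]
orientation: [-0.519, 0.48, -0.48, 0.52]
contact_force: [1.1, 0.2, -1.5]
opening: 53.0
```

```bash
python3 -m handwheel '[{"slide":[0,1.5,0],"turn":[0,0,0],"claw":1},{"slide":[0,1.5,0],"turn":[0,0,0],"claw":1},{"slide":[0,1.5,0],"turn":[0,0,0],"claw":1},{"slide":[0,1.5,0],"turn":[0,0,0],"claw":1},{"slide":[0,0,0],"turn":[0,0,0],"claw":1}]'
python3 -m handwheel '[{"slide":[0,1,0],"turn":[0,0,0],"claw":1},{"slide":[0,1,0],"turn":[0,0,0],"claw":1},{"slide":[0,1,0],"turn":[0,0,0],"claw":1},{"slide":[0,0,0],"turn":[0,0,0],"claw":1}]'
python3 -m handwheel '[{"slide":[0,1,0],"turn":[0,0,0],"claw":1},{"slide":[0,1,0],"turn":[0,0,0],"claw":1},{"slide":[0,1,0],"turn":[0,0,0],"claw":1},{"slide":[0,0,0],"turn":[0,0,0],"claw":1}]'
```

```text
time: 20.0
tcp_pos: [550.8, -205.4, 125.1]
orientation: [-0.518, 0.48, -0.481, 0.52]
contact_force: [-1.0, 0.4, -0.7]
opening: 53.2
time: 20.33
tcp_pos: [550.8, -205.4, 122.1]
orientation: [-0.518, 0.48, -0.481, 0.52]
contact_force: [0.0, -0.1, -1.5]
opening: 53.0
time: 20.67
tcp_pos: [550.8, -205.4, 119.1]
orientation: [-0.518, 0.48, -0.481, 0.52]
contact_force: [-0.5, 0.1, -1.1]
opening: 52.7
```

```bash
python3 -m handwheel '[{"slide":[0,1,0],"turn":[0,0,0],"claw":1},{"slide":[0,1,0],"turn":[0,0,0],"claw":1},{"slide":[0,1,0],"turn":[0,0,0],"claw":1},{"slide":[0,0,0],"turn":[0,0,0],"claw":1}]'
python3 -m handwheel '[{"slide":[0,2,0],"turn":[0,0,0],"claw":1},{"slide":[0,2,0],"turn":[0,0,0],"claw":1},{"slide":[0,2,0],"turn":[0,0,0],"claw":1},{"slide":[0,0,0],"turn":[0,0,0],"claw":1}]'
```

```text
time: 21.0
tcp_pos: [550.9, -205.4, 116.1]
orientation: [-0.518, 0.48, -0.481, 0.52]
contact_force: [-0.8, 0.4, -1.2]
opening: 53.0
time: 21.33
tcp_pos: [550.6, -205.3, 109.8]
orientation: [-0.519, 0.48, -0.48, 0.52]
contact_force: [0.1, -0.4, -1.0]
opening: 52.8
```

```bash
python3 -m handwheel '[{"slide":[0,3,0],"turn":[0,0,0],"claw":1},{"slide":[0,3,0],"turn":[0,0,0],"claw":1},{"slide":[0,3,0],"turn":[0,0,0],"claw":1},{"slide":[0,3,0],"turn":[0,0,0],"claw":1},{"slide":[0,3,0],"turn":[0,0,0],"claw":1},{"slide":[0,2,0],"turn":[0,0,0],"claw":1},{"slide":[0,2,0],"turn":[0,0,0],"claw":1},{"slide":[0,0,0],"turn":[0,0,0],"claw":1}]'
python3 -m handwheel '[{"slide":[0,1,0],"turn":[0,0,0],"claw":1},{"slide":[0,1,0],"turn":[0,0,0],"claw":1},{"slide":[0,0,0],"turn":[0,0,0],"claw":1},{"slide":[0,0,0],"turn":[0,0,0],"claw":1}]'
python3 -m handwheel '[{"slide":[0,1,0],"turn":[0,0,0],"claw":1},{"slide":[0,0,0],"turn":[0,0,0],"claw":1},{"slide":[0,0,0],"turn":[0,0,0],"claw":1}]'
```

```text
time: 22.0
tcp_pos: [550.8, -205.4, 90.8]
orientation: [-0.519, 0.48, -0.48, 0.52]
contact_force: [-0.4, 0.1, -1.6]
opening: 53.1
time: 22.33
tcp_pos: [551.1, -205.5, 89.4]
orientation: [-0.518, 0.48, -0.481, 0.52]
contact_force: [-0.2, 0.7, -0.8]
opening: 53.1
time: 22.58
tcp_pos: [551.0, -205.5, 88.4]
orientation: [-0.518, 0.48, -0.481, 0.52]
contact_force: [-0.6, 0.3, -1.4]
opening: 53.1
```

```bash
python3 -m handwheel '[{"slide":[0,1,0],"turn":[0,0,0],"claw":1},{"slide":[0,0,0],"turn":[0,0,0],"claw":1},{"slide":[0,0,0],"turn":[0,0,0],"claw":1}]'
python3 -m handwheel '[{"slide":[0,1,0],"turn":[0,0,0],"claw":1},{"slide":[0,0,0],"turn":[0,0,0],"claw":1},{"slide":[0,0,0],"turn":[0,0,0],"claw":1}]'
python3 -m handwheel '[{"slide":[0,0.6,0],"turn":[0,0,0],"claw":1},{"slide":[0,0,0],"turn":[0,0,0],"claw":1},{"slide":[0,0,0],"turn":[0,0,0],"claw":1}]'
```

```text
time: 22.83
tcp_pos: [551.0, -205.4, 87.3]
orientation: [-0.518, 0.48, -0.481, 0.52]
contact_force: [1.0, 0.2, -0.4]
opening: 52.9
time: 23.08
tcp_pos: [551.2, -205.6, 86.6]
orientation: [-0.518, 0.479, -0.481, 0.52]
contact_force: [-0.1, 0.6, 1.2]
opening: 53.1
time: 23.33
tcp_pos: [551.3, -205.6, 86.6]
orientation: [-0.518, 0.479, -0.481, 0.52]
contact_force: [-0.2, 0.2, 5.3]
opening: 53.3
```

Floor contact at TCP z 86.6, as predicted. Release and retreat, then the last look.

```bash
python3 -m handwheel '[{"slide":[0,-0.5,0],"turn":[0,0,0],"claw":1},{"slide":[0,0,0],"turn":[0,0,0],"claw":0.3},{"slide":[0,0,0],"turn":[0,0,0],"claw":-0.2},{"slide":[0,0,0],"turn":[0,0,0],"claw":-1},{"slide":[0,0,0],"turn":[0,0,0],"claw":-1},{"slide":[0,0,0],"turn":[0,0,0],"claw":-1}]'
python3 -m handwheel '[{"slide":[0,-10,0],"turn":[0,0,0],"claw":-1},{"slide":[0,-30,0],"turn":[0,0,0],"claw":-1},{"slide":[0,-35,0],"turn":[0,0,0],"claw":-1},{"slide":[0,-35,0],"turn":[0,0,0],"claw":-1},{"slide":[0,-30,0],"turn":[0,0,0],"claw":-1},{"slide":[0,0,0],"turn":[0,0,0],"claw":-1},{"slide":[0,0,0],"turn":[0,0,0],"claw":-1}]'
python3 - <<'E'
from h import *
from rig import *
import cv2
fw=grab_frame("wrist");fs=grab_frame("scene");np.savez("w9.npz",**fw)
A=cv2.resize(fw["frame"][130:300,220:400],None,fx=2.3,fy=2.3,interpolation=cv2.INTER_CUBIC)
B=cv2.resize(fs["frame"][90:380,50:420],(370,290));o=np.zeros((391,790,3),np.uint8);o[:A.shape[0],:A.shape[1]]=A[:391];o[:290,420:790]=B
cv2.imwrite("pics/end.png",cv2.convertScaleAbs(o[:,:,::-1],alpha=1.6))
s=sense();print(s["time"],s["tcp_pos"],s["contact_force"])
E
```

```text
time: 23.83
tcp_pos: [550.9, -205.4, 85.9]
orientation: [-0.519, 0.48, -0.481, 0.52]
contact_force: [-0.8, 0.2, -0.0]
opening: 84.9
time: 24.42
tcp_pos: [552.1, -206.2, 229.5]
orientation: [-0.518, 0.478, -0.483, 0.52]
contact_force: [0.3, 0.8, -1.5]
opening: 85.5
24.5167 [ 550.04177519 -205.20961984  225.97856108] [-0.27823522  0.83632502 -0.20626113]
```

View pics/end.png

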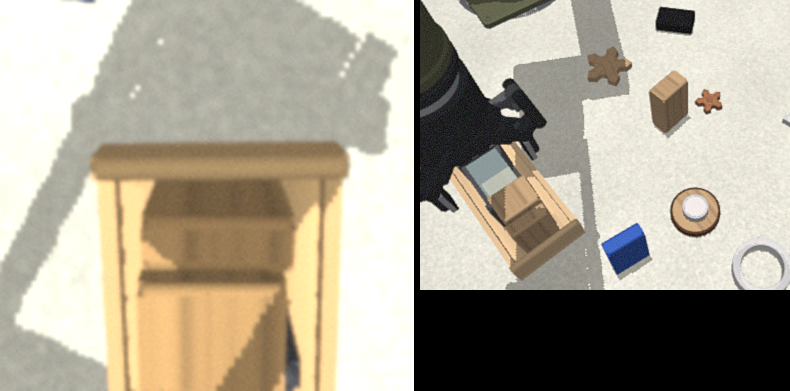

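View 12: both packers stand square in the gap, side by side. The thin one is at crop (143–293, 215–272), within a pixel or two of the tray's middle line. The 32 mm packer is still standing on the table and the gripper is clear.

```bash
python3 -c "
from rig import *
print(hand_in())"
```

```text
the job is handed in; nothing more can be done
None
```

The job is handed in. The 46 mm packer stands against the lantern's base and the 20 mm packer stands between it and the end wall. It took about 24.5 s of the 67 s allowed.

- **46 mm packer:** I lowered it, slid it until it touched the lantern at about 5 N, backed off slightly and set it on the floor. Floor contact came 8.0 mm above its grasp height on the table, which matches the tray floor. It pressed with about 9 N, the highest force I read.
- **20 mm packer:** It went into the remaining slot (about 26 mm) with no side contact. It also met the floor 8.0 mm up, with about 5 N.
- **Last pictures:** Both packers looked upright and square, and sit within about 4 mm of the tray's middle line. The 32 mm packer was never touched and stands well clear of the tray. The open gripper is above everything, touching nothing.
- **Disagreements:** The camera estimates differed by 2–4 mm from one view to another. The gap, for example, measured about 74 mm against the stated 72 mm, so I settled the final positions by touch. I did not measure tilt in numbers after releasing either packer, and judged it only by eye.

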